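# Shut and latch the cap bin's sticky hatch

### The job

Before the filling station is washed down, slide the cap bin's hatch fully home by pushing its two blue lugs in turn, a little at each end, so that it does not rack and jam; push gently and never force it when it binds. Then swing the red latch all the way across, so that it bars the right lug, and leave everything else where it stands.

Things in the scene. Friction and masses are not known exactly. Their poses are not given: they have to be found in the camera images.
- cap_bin: Cap bin: low stainless box fixed to the table, 395 mm front to back, 413 mm wide, coloured caps in its rear half. Origin on the table, +x to its rear (the way the hatch closes), +y left, z up. End ledges 85 mm high carry the hatch between aluminium guides (lips up to 104 mm high). A hood (top 100 mm high) covers the hatch's front edge. The rear shelf, 99 mm high, front face at x = +100 mm, is the stop.
- hatch: Sliding hatch: steel panel 130 (x) by 360 mm (y), 0.7 to 1 kg, captive. Origin under its centre at ledge level (85 mm high), axes as the bin's when square; top 94 mm high. Shut: origin at bin x = +35 mm, rear edge on the stop; starts 75 to 90 mm short. Gummy: 2 to 6 N moves one end, the other stays. The side play differs each time and is not measured: turned some degrees (feel for it) it jams solid; up to 15 N on the other lug frees it.
- lug_left (a point): Centre of the left (bin +y) blue push lug, an upright plate on the hatch 10 mm thick (x), 30 mm wide (y), from 97 to 124 mm above the table; the point is 110 mm above the table, at x = -30 mm, y = +135 mm from the hatch origin. Push its front face towards the bin's +x. Slick face. It stands on rubber and yields 1 mm per 6 N, up to 2 mm, when pushed.
- lug_right (a point): Centre of the right (bin -y) blue push lug, the same plate standing on rubber, at x = -30 mm, y = -135 mm from the hatch origin.
- home_left (a point): Point fixed on the bin where lug_left's centre is when the hatch is fully shut (x = +5 mm, y = +135 mm in the bin's frame).
- home_right (a point): Point fixed on the bin where lug_right's centre is when the hatch is fully shut (x = +5 mm, y = -135 mm in the bin's frame).
- latch (a joint): Angle (rad) of the red latch arm. 0: points to the bin's front (-x), open. Turns clockwise seen from above to 1.57 (end stop), pointing to the bin's +y in front of the right lug, 6 mm clear of it when the hatch is fully shut. Starts at 0 to 0.25. Friction: about 2 N at the post; stays where left. Cannot close while the right lug is in its way.
- latch_pivot (a point): Pivot of the latch on the right guide (x = -12 mm, y = -198 mm in the bin's frame), at the arm's mid-height, 115 mm above the table. The arm is 12 mm wide and 8 mm thick.
- latch_post (a point): Mid-height centre of the upright red post at the arm's end, 14 mm across, from 119 to 149 mm above the table, 66 mm from the pivot.
- loose_cap: Orange screw cap, 42 mm across, standing on the bin's rear shelf; leave alone. Origin under its centre.
- sample_jar: Small amber jar, 44 mm across, 60 mm high, standing on the bin's rear shelf; leave alone. Origin under its centre.
- cleaner_bottle: White bottle with blue cap, 72 mm across, 200 mm high, left of the bin; leave alone. Origin under its centre.
- jug: Clear jug with handle, 100 mm across, 120 mm high, right of the bin; leave alone. Origin under its centre.
- wrench: Steel wrench lying on the table left of the bin; leave alone.
- brush: Brush lying on the table right of the bin; leave alone.
- bowl: Steel bowl, 130 mm across, left or right of the bin; leave alone. Origin under its centre.
- puree_jar: Amber jar with white lid, 68 mm across, 95 mm high, left or right of the bin; leave alone. Origin under its centre.

How it is judged:
On the way:
1. the hatch is fully home, both lugs within 4 mm of it (x of each of lug_left, lug_right in the frame of cap_bin above 0.001 m and value of joint latch below 1.3 rad), for 0.2 s.
At the end, for the whole second after the job is handed in: The hatch is fully shut (both lugs within 4 mm of their home points along the bin's x) and at rest, the latch is turned to at least 1.45 rad and at rest (x of each of lug_left, lug_right in the frame of cap_bin above 0.001 m and value of joint latch above 1.45 rad and linear speed of hatch below 0.01 m/s and velocity of joint latch below 0.05 rad/s); the robot touches nothing.
It fails at once if the hatch is forced: pushed or squeezed by the fingers with more than 25 N (contact force between the fingers and hatch above 25 N).
It fails at once if the hatch is pushed by another part of the arm with more than 10 N (contact force between the arm and hatch above 10 N and contact force between the fingers and hatch below 0.5 N).
It fails at once if the latch is forced by the fingers with more than 25 N (contact force between the fingers and latch above 25 N).
It fails at once if another thing on the table or on the bin's shelf is moved by more than 30 mm (distance of any of loose_cap, sample_jar, cleaner_bottle, jug, wrench, brush, bowl, puree_jar from where it was at the start of the episode above 0.03 m).
It also fails if it takes over 70 s, if anything falls off the work surface, if the arm or the gripper's body presses on something with over 40 N, if the wrist force passes 120 N, or if a joint passes its speed limit or range.

### The arm

A 7-joint arm with a two-finger parallel gripper is mounted at the origin on the work surface. World frame = base frame: x ahead of the robot, y to its left, z up, the work surface at z = 0. Lengths are in m, angles in rad, forces in N, time in s.
With the tool pointing down it reaches from about 0.425 to 0.925 m from the base axis. Payload 6.8 kg.
Tool frame: the origin (TCP) lies midway between the tips of the shut fingers; the grasp point (between the pads) lies 19 mm behind it; z points along the fingers, x is the direction in which the jaws open and shut, and the axes are right-handed (so a half turn about z gives the same grasp; the last joint's range is limited). The gripper opens to 85 mm and grips with 20 to 120 N. Pads are 22 mm wide; open, the fingers measure 114 mm over their backs; the gripper's body (76 mm by 85 mm) begins 54 mm behind the grasp point. The pads swing forward as they close: fully open they stand 13 mm farther back than shut.
Start: joints at [1.107, 0.477, 0.022, 1.555, -0.011, 1.109, -0.083], TCP at [0.235, -0.633, 0.231] pointing down, gripper open.
Joint ranges: [-2.96, 2.96], [-0.34, 2.1], [-1.41, 1.46], [0.24, 2.44], [-1.37, 4.51], [0.17, 1.92], [-2.96, 2.96]. Speed limits (rad/s): [2.39, 2.39, 3.14, 3.14, 3.14, 3.14, 3.14].

### API

Orientations are given as a unit quaternion [x, y, z, w].
In Python, from station import monitor, imaging, r gives the robot as it stands. The module is installed in compiled form; this text tells all that it offers.
- The arm moves only by the shell command python3 -m handwheel 'ROWS' [OPENING] [FORCE]. ROWS is JSON, a list of rows, each a list of 4 numbers: the shift along the tool's x, y, z in mm, then the turn about the tool's z in degrees. A call has 1 to 10 rows; each row is the pose to reach, as a shift and turn from the pose commanded when the call began, along the tool's axes at that moment; what a row does not reach only later rows make up. A row lasts 1/8 s, in which the tool goes at most 62.5 mm and 10.7 degrees, less where a joint would pass 70% of its speed; a pose out of reach is approached as far as the arm can. A call with a gripper value outside its range is refused whole. OPENING is the opening, from 0 (shut) to 1 (fully open), set as the call begins (- or left out, the last holds). The fingers move at their own pace and stop on an object; FORCE is the grip in N (left out, the last holds). Time passes only in rows, so rows that repeat a pose let the fingers close. It gives the time, the measured TCP pose, the force and the opening at its end, in the units of the state.
- monitor.sense(): the state, without advancing time (a new reading comes with each control period).
- imaging.read_camera(name): name is "scene" or "top" or "wrist"; returns (picture, depth): 400x640x3 uint8, red, green, blue; 400x640 float32, m along the optical axis (not along the pixel's ray), 0 where there is no reading.
- imaging.camera_model(name): a dict with "intrinsics" (3x3 intrinsics, pixels), "k1" (the pictures are not rectified: a ray, as slopes to the right and down, at radius r is drawn at 1 + k1 r^2 times it, then the intrinsics apply), "R" (3x3) and "t" (3): a world point X has camera coordinates R X + t. Camera axes: x right, y down, z forward; pixel columns grow to the right and rows downward; lengths in m; the calibration is good to about 2 mm. A picture is of the moment at which its call begins: read the wrist's pose just before it. camera_model takes no time and is no camera call; for the wrist camera it gives the pose at the moment of the call.
- r.job_done(): hands the job in, once; it reports no verdict.
The state is a dict: "time_s": time; "joint_positions": joint angles; "joint_velocities": joint speeds; "effort": joint torques, N m; "tcp_pos": TCP position; "tcp_rot": TCP orientation; "wrist_force": force on the tool from outside, world axes, zero at the start; "ft_torque": the same for the moment, N m; "opening": finger opening in m.
Only numpy, scipy, OpenCV 4.12 (cv2) and the standard library are available. Lean on these libraries where they do the work, as an engineer would, in place of code of your own. Each camera call takes 0.05 s, during which the arm holds its last target.

## Working session

There is one attempt and no reset: what is moved stays moved. The work goes in short steps, Python scripts to look and compute and a shell command to move; the robot and the scene stay as the last step left them, time stands still between calls to the robot, and variables do not carry over. Pictures are saved under pics/ and viewed, and the job is handed in when it is done.

```bash
mkdir -p pics; ls
python3 - <<'E'
from station import monitor, imaging, r
import cv2, numpy as np
s=monitor.sense()
for k,v in s.items(): print(k,np.round(v,4))
for n in ("scene","top","wrist"):
    m=imaging.camera_model(n); p,d=imaging.read_camera(n)
    cv2.imwrite(f"pics/{n}0.png",p[:,:,::-1]); np.save(f"pics/{n}0d.npy",d); np.save(f"pics/{n}0.npy",p)
    print(n,{k:np.round(v,4).tolist() for k,v in m.items()})
E
```

```text
pics
time_s 0.0
joint_positions [ 1.1069  0.4778  0.0223  1.5564 -0.0115  1.1093 -0.0831]
joint_velocities [-0.0015 -0.0018  0.0012  0.0041 -0.0004  0.0009  0.0002]
effort [-3.00000e-04 -5.96457e+01  1.60780e+00 -2.81191e+01  1.24000e-02
  9.50000e-03 -1.00000e-04]
tcp_pos [ 0.2349 -0.6322  0.2303]
tcp_rot [ 8.211e-01 -5.708e-01 -8.000e-04 -5.000e-04]
wrist_force [-1.2626 -0.2617 -0.5798]
ft_torque [-0.0174 -0.018  -0.0178]
opening 0.0852
scene {'intrinsics': [[447.1653, 0.0, 320.7786], [0.0, 447.1653, 196.294], [0.0, 0.0, 1.0]], 'k1': -0.0, 'R': [[0.4738, 0.8806, -0.0063], [0.7466, -0.4054, -0.5274], [-0.467, 0.2451, -0.8496]], 't': [-0.262, -0.3683, 1.8423]}
top {'intrinsics': [[490.0532, 0.0, 317.2248], [0.0, 490.0532, 196.1615], [0.0, 0.0, 1.0]], 'k1': -0.011, 'R': [[-0.0106, -0.9998, 0.0186], [-0.9945, 0.0086, -0.1045], [0.1043, -0.0196, -0.9944]], 't': [-0.0266, 0.5583, 1.5489]}
wrist {'intrinsics': [[359.2235, 0.0, 312.9912], [0.0, 359.2235, 200.305], [0.0, 0.0, 1.0]], 'k1': -0.0306, 'R': [[0.348, -0.9375, -0.0006], [-0.8961, -0.3328, 0.2937], [-0.2755, -0.1017, -0.9559]], 't': [-0.6738, -0.0381, 0.379]}
```

View pics/top0.png

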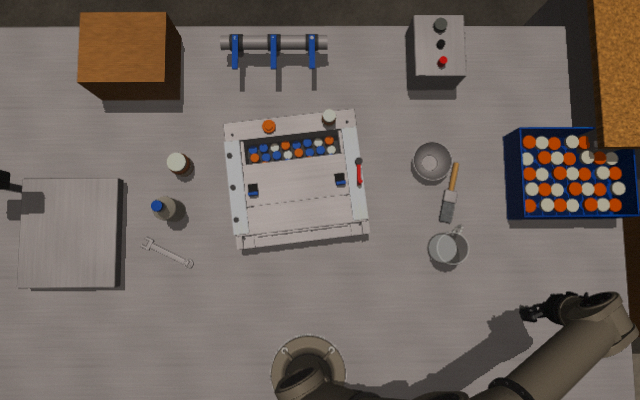

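View pics/scene0.png

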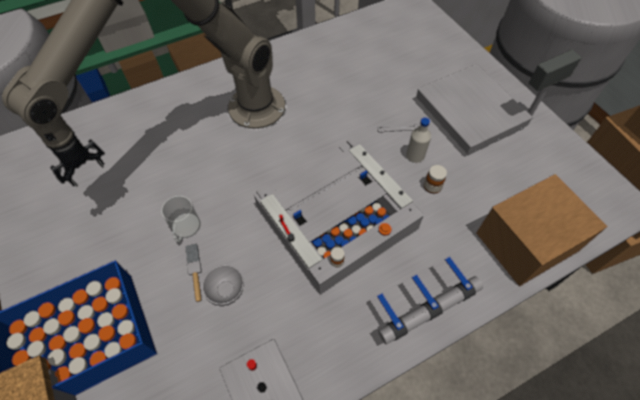

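View pics/wrist0.png

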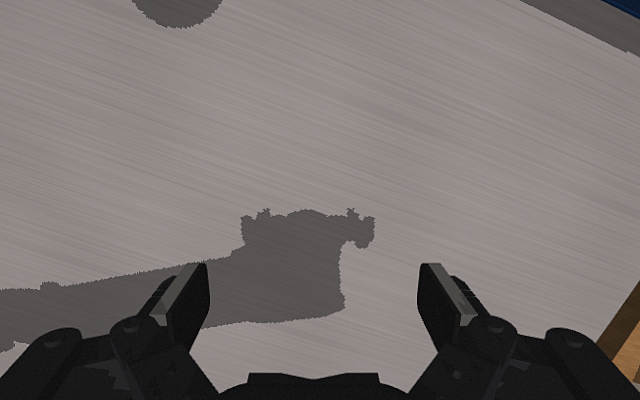

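The top view shows the bin with its rear away from the robot. The lugs are at about (253,190) and (340,180), the red latch runs from (358,160) to (360,185), and the jug and bowl are at right. Next I measure these.

```bash
cat > h.py <<'E'
import numpy as np, cv2
from station import monitor, imaging, r
def ray(m,uv):
    K=m["intrinsics"]; uv=np.atleast_2d(np.array(uv,float))
    D=np.array([m["k1"],0,0,0,0.])
    n=cv2.undistortPoints(uv.reshape(-1,1,2),np.array(K),D).reshape(-1,2)
    d=np.c_[n,np.ones(len(n))]@np.array(m["R"])
    c=-np.array(m["R"]).T@np.array(m["t"]); return c,d
def plane(m,uv,z):
    c,d=ray(m,uv); return c+d*((z-c[2])/d[:,2])[:,None]
def cloud(m,dep):
    v,u=np.mgrid[0:400,0:640]; uv=np.c_[u.ravel(),v.ravel()].astype(float)
    c,d=ray(m,uv); return (c+d*dep.reshape(-1,1)).reshape(400,640,3)
def proj(m,X):
    R=np.array(m["R"]);q=np.atleast_2d(X)@R.T+m["t"];n=q[:,:2]/q[:,2:];r2=(n**2).sum(1,keepdims=True)
    n=n*(1+m["k1"]*r2);K=np.array(m["intrinsics"]);return n*K[0,0]+K[:2,2]
E
python3 - <<'E'
from h import *
m=imaging.camera_model("top"); p=np.load("pics/top0.npy"); d=np.load("pics/top0d.npy")
P=cloud(m,d); hsv=cv2.cvtColor(p,cv2.COLOR_RGB2HSV)
blue=((hsv[...,0]>100)&(hsv[...,0]<130)&(hsv[...,1]>120)).astype(np.uint8)
red=(((hsv[...,0]<5)|(hsv[...,0]>172))&(hsv[...,1]>140)).astype(np.uint8)
for nm,k in(("blue",blue),("red",red)):
    n,l,st,c=cv2.connectedComponentsWithStats(k)
    for i in range(1,n):
        if st[i,4]>12 and 220<c[i][0]<380 and 100<c[i][1]<250:
            z=P[l==i][:,2]; print(nm,c[i].round(1),st[i],z.min().round(3),np.median(z).round(3),z.max().round(3))
            if nm=="red": q=P[l==i]; print(np.round(q[np.argsort(q[:,0])],3)[::4])
# bin: points with z .06-.115 in region
reg=np.zeros((400,640),bool); reg[90:260,210:385]=1
hh=((P[...,2]>.07)&reg).astype(np.uint8)
cn,_=cv2.findContours(hh,0,1); cn=max(cn,key=cv2.contourArea)
print("rect",cv2.minAreaRect(cn)); 
X=P[(hh>0)]; print(cv2.minAreaRect(X[:,:2].astype(np.float32)))
cv2.imwrite("pics/crop1.png",cv2.resize(p[95:260,205:385,::-1],None,fx=4,fy=3.6,interpolation=cv2.INTER_CUBIC)[:600])
cv2.imwrite("pics/crop2.png",cv2.resize(p[130:200,325:385,::-1],None,fx=8,fy=8,interpolation=cv2.INTER_CUBIC)[:600])
E
```

```text
blue [306.9 142.3] [303 139   9   8  63] 0.016 0.048 0.055
blue [296.  144.5] [292 141   9   8  54] 0.019 0.032 0.038
blue [263.1 147.5] [259 144   9   8  62] 0.019 0.047 0.056
blue [252.5 149.4] [248 146  10   8  55] 0.021 0.032 0.042
blue [320.  149.9] [316 146   9   9  64] 0.018 0.047 0.056
blue [309.2 151.6] [305 148   9   8  59] 0.015 0.031 1.599
blue [276.3 154.9] [272 151   9   9  63] 0.014 0.048 0.055
blue [265.7 156.8] [262 153   9   8  59] 0.012 0.033 0.039
blue [340.1 182.1] [336 180  10   5  34] 0.095 0.122 0.131
blue [252.7 193. ] [248 191  10   5  34] 0.092 0.122 0.129
red [358.6 174. ] [357 164   5  21  79] 0.11 0.118 0.151
[[ 0.584 -0.158  0.147]
 [ 0.587 -0.154  0.13 ]
 [ 0.588 -0.153  0.143]
 [ 0.591 -0.153  0.144]
 [ 0.595 -0.153  0.136]
 [ 0.6   -0.152  0.12 ]
 [ 0.604 -0.153  0.117]
 [ 0.607 -0.159  0.113]
 [ 0.611 -0.153  0.111]
 [ 0.613 -0.153  0.116]
 [ 0.616 -0.156  0.117]
 [ 0.62  -0.153  0.111]
 [ 0.623 -0.159  0.113]
 [ 0.626 -0.162  0.115]
 [ 0.629 -0.156  0.115]
 [ 0.631 -0.156  0.119]
 [ 0.635 -0.159  0.116]
 [ 0.638 -0.156  0.117]
 [ 0.644 -0.156  0.116]
 [ 0.646 -0.159  0.125]]
rect ((295.31805419921875, 177.73284912109375), (128.47340393066406, 136.6923828125), 82.99872589111328)
((0.5991870760917664, 0.03439810872077942), (0.4167959988117218, 0.4170471727848053), 6.282434940338135)
```

View pics/crop1.png

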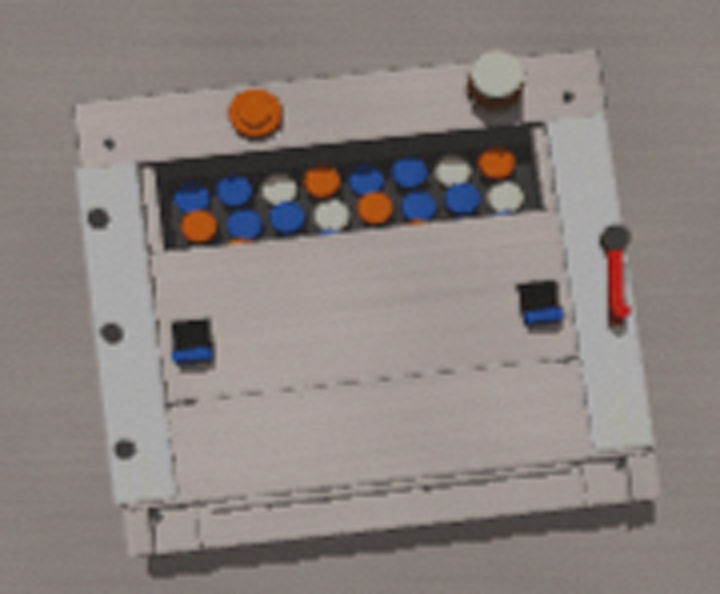

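View pics/crop2.png

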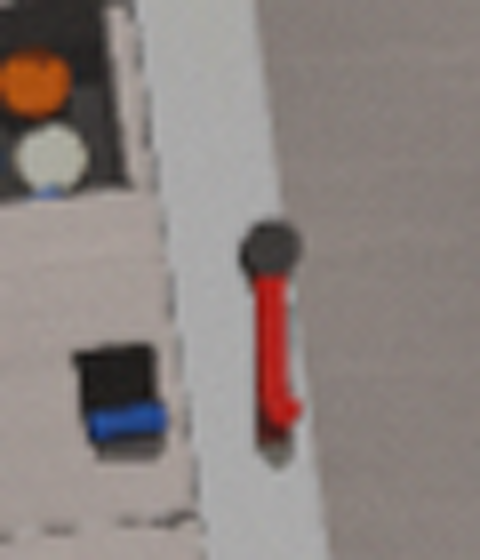

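The crops show the rear shelf edge from (78,105) to (597,52), the guide edges, the blue lug tops, the dark pivot head at (614,236), and the red post near (620,312). I'll compute the bin frame from these.

Run:
```python
from h import *
m=imaging.camera_model("top")
f=lambda u,v,z: plane(m,[[205+(u+.5)/4-.5,95+(v+.5)/3.6-.5]],z)[0]
def ang(a,b): d=b-a; return np.degrees(np.arctan2(d[1],d[0])), np.linalg.norm(d)
rl,rr=f(78,105,.099),f(597,52,.099); print("shelf rear",rl,rr,ang(rr,rl)[0]-90,ang(rr,rl)[1])
a,b=f(117,503,.1),f(78,170,.1); print("Lguide",a,b,ang(a,b))
c,d=f(653,447,.1),f(606,115,.1); print("Rguide",c,d,ang(c,d))
print("pivot",f(614,236,.122)); 
hf=f(168,403,.1),f(578,360,.1); print("hood rear edge",*hf,ang(hf[1],hf[0])[0]-90)
he=f(162,251,.094),f(550,213,.094); print("hatch rear edge",*he,ang(he[1],he[0])[0]-90)
pl=[f(192,350,.124),f(541,313,.124)]; print("lug top front",pl,ang(pl[1],pl[0])[0]-90,ang(pl[1],pl[0])[1])
sf=f(150,163,.099),f(540,124,.099); print("shelf front",*sf,ang(sf[1],sf[0])[0]-90)
```

```text
shelf rear [0.78005979 0.25723138 0.099     ] [ 0.82489967 -0.14874174  0.099     ] 6.302793529888305 0.40844190397908
Lguide [0.43598327 0.22426127 0.1       ] [0.7225541  0.25650217 0.1       ] (np.float64(6.419119134456263), np.float64(0.28837877268214596))
Rguide [ 0.47947124 -0.18527286  0.1       ] [ 0.76845286 -0.15464572  0.1       ] (np.float64(6.049793470101588), np.float64(0.2906000744058258))
pivot [ 0.65791563 -0.15651765  0.122     ]
hood rear edge [0.52043926 0.18590907 0.1       ] [ 0.55452212 -0.12896616  0.1       ] 6.177781029435252
hatch rear edge [0.65239539 0.19189125 0.094     ] [ 0.68348612 -0.10984472  0.094     ] 5.882967818486151
lug top front [array([0.56289403, 0.16501412, 0.124     ]), array([ 0.59208816, -0.09946165,  0.124     ])] 6.299086630598424 0.26608218924210514
shelf front [0.72853603 0.20094134 0.099     ] [ 0.76101802 -0.10291551  0.099     ] 6.101688165796702
```

```bash
python3 -m handwheel '[[-20,-20,-5,1],[-60,-60,-10,3],[-103,-103,-15,5],[-146,-146,-20,7],[-189,-189,-20,9],[-232,-232,-20,11],[-275,-275,-20,13],[-318,-318,-20,14.2],[-361,-361,-20,14.2],[-404,-404,-20,14.2]]' 0 20; python3 -c "
from h import *
s=monitor.sense();print(s['tcp_pos'],s['tcp_rot'],s['joint_positions'])"
```

```text
time_s: 1.4
tcp_pos: [0.4735, -0.1116, 0.2514]
tcp_rot: [0.744, -0.668, 0.0, -0.0]
wrist_force: [0.6, -0.6, -0.3]
opening: -0.0
[ 0.47352216 -0.11155396  0.25140455] [ 7.44121514e-01 -6.68044253e-01  2.19104707e-04 -2.71101175e-06] [ 0.35707051  0.16079008 -0.28226243  1.95469776  0.05226185  1.0326147
 -1.4116832 ]
```

```bash
python3 -m handwheel '[[-50,-30,0,0],[-105,-65,0,0],[-132,-80,0,0],[-132,-80,0,0],[-132,-80,0,0]]'
python3 - <<'E'
from h import *
m=imaging.camera_model("wrist"); p,d=imaging.read_camera("wrist")
s=monitor.sense();print(s['tcp_pos'],s['tcp_rot'])
cv2.imwrite("pics/w1.png",p[:,:,::-1]);np.save("pics/w1.npy",p);np.save("pics/w1d.npy",d)
import pickle;pickle.dump(m,open("pics/w1m.pkl","wb"))
E
```

```text
time_s: 2.02
tcp_pos: [0.538, 0.0255, 0.2509]
tcp_rot: [0.744, -0.668, -0.0, 0.001]
wrist_force: [-0.4, -0.1, -0.5]
opening: -0.0002
[0.53800028 0.02501576 0.25102592] [ 7.43611051e-01 -6.68612214e-01  2.49954142e-05  5.57762727e-04]
```

View pics/w1.png

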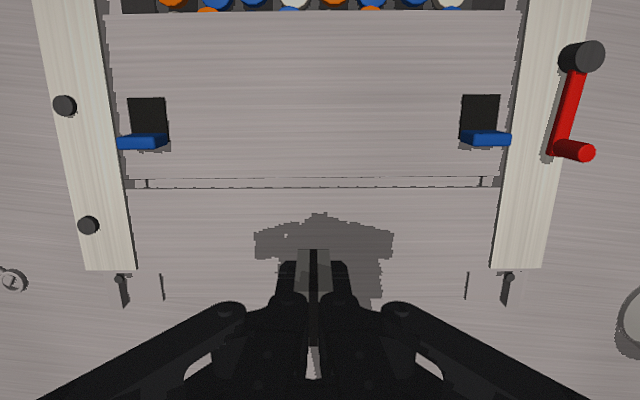

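Run:
```python
import numpy as np,cv2
p=np.load("pics/w1.npy")[:,:,::-1]
a=cv2.resize(p[90:160,105:180],None,fx=5,fy=5,interpolation=cv2.INTER_NEAREST)
b=cv2.resize(p[90:160,450:525],None,fx=5,fy=5,interpolation=cv2.INTER_NEAREST)
c=cv2.resize(p[30:170,535:605],None,fx=4,fy=4,interpolation=cv2.INTER_NEAREST)[:560]
o=np.zeros((560,780,3),np.uint8);o[:350,:375]=a;o[:350,400:775]=b;cv2.imwrite("pics/z1.png",o[:350]);cv2.imwrite("pics/z2.png",c)
```

```text
(no output)
```

View pics/z1.png

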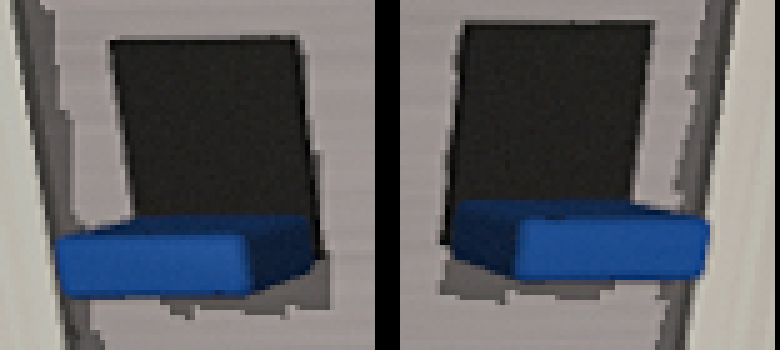

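View pics/z2.png

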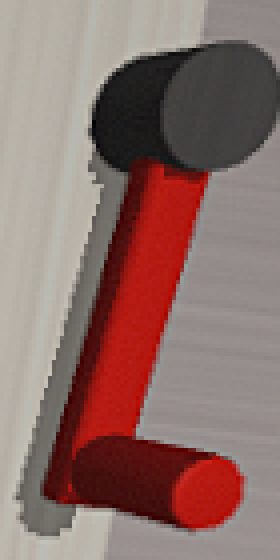

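Run:
```python
from h import *
import pickle; m=pickle.load(open("pics/w1m.pkl","rb"))
f=lambda u,v,z: plane(m,[[u,v]],z)[0]
L=f(135.2,142.7,.124);R=f(491.9,138.9,.124)
d=L-R; print("L",L,"R",R,np.linalg.norm(d),"hatch yaw",np.degrees(np.arctan2(d[1],d[0]))-90)
print("post top",f(586.6,152.6,.149),"post base",f(561,147,.119))
for z in(.125,.135,.14,.145,.15): print("pivot head",z,f(589.6,56.3,z))
w=f(580,65,.119); print("arm near pivot",w)
for e in [((130,188),(500,187)),((147,179.5),(481,177.5))]:
  a,b=[f(*x,.1) for x in e]; d=a-b; print("hood",a,b,np.degrees(np.arctan2(d[1],d[0]))-90)
for e in [((131,268),(103,15)),((490,267),(524,10)),((85.5,269),(33,0)),((543,267),(592,0))]:
  a,b=[f(*x,.104) for x in e]; d=b-a; print("guide",a,b,np.degrees(np.arctan2(d[1],d[0])))
a,b=[f(*x,.094) for x in((104,14),(521,11))];d=a-b; print("hatch rear",a,b,np.degrees(np.arctan2(d[1],d[0]))-90)
# screw circles on guides etc skip
m=imaging.camera_model("scene"); p=np.load("pics/scene0.npy")
cv2.imwrite("pics/sc.png",cv2.resize(p[140:290,250:425,::-1],None,fx=4.5,fy=4,interpolation=cv2.INTER_CUBIC))
```

```text
L [0.56060268 0.16292573 0.124     ] R [ 0.59202522 -0.10390691  0.124     ] 0.2686764493550652 hatch yaw 6.7162901676727245
post top [ 0.59220657 -0.16049287  0.149     ] post base [ 0.59169084 -0.16243059  0.119     ]
pivot head 0.125 [ 0.65762651 -0.15966741  0.125     ]
pivot head 0.135 [ 0.65593214 -0.15244963  0.135     ]
pivot head 0.14 [ 0.65508495 -0.14884075  0.14      ]
pivot head 0.145 [ 0.65423777 -0.14523186  0.145     ]
pivot head 0.15 [ 0.65339058 -0.14162297  0.15      ]
arm near pivot [ 0.65191712 -0.15865389  0.119     ]
hood [0.51667574 0.18025576 0.1       ] [ 0.55105075 -0.13340751  0.1       ] 6.254204749389842
hood [0.5257194  0.16544871 0.1       ] [ 0.55742158 -0.11501853  0.1       ] 6.448965821319305
guide [0.44248462 0.18078797 0.104     ] [0.64962252 0.19385771 0.104     ] 3.6103931275835754
guide [ 0.47779477 -0.14162911  0.104     ] [ 0.68627723 -0.11511568  0.104     ] 7.247596501385581
guide [0.43669342 0.22267675 0.104     ] [0.65536207 0.24604689 0.104     ] 6.100310814324126
guide [ 0.48262847 -0.19055324  0.104     ] [ 0.6995307  -0.16448801  0.104     ] 6.852399520653612
hatch rear [0.65169524 0.19856459 0.094     ] [ 0.68786176 -0.11812973  0.094     ] 6.5149584100191475
```

View pics/sc.png

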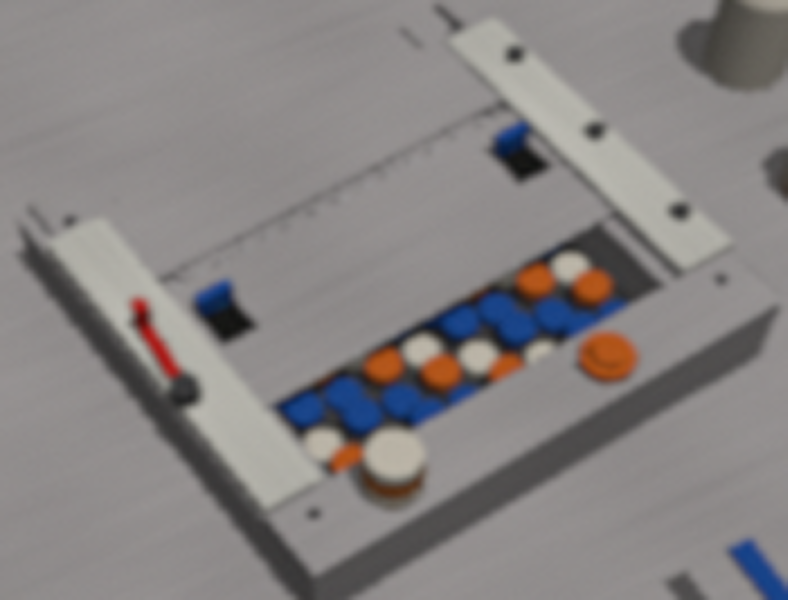

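```bash
python3 -m handwheel '[[-50,0,10,0],[-105,-5,40,0],[-134,-6,90,0],[-134,-6,125,0],[-134,-6,140,0],[-134,-6,140,0],[-134,-6,140,0]]'
python3 - <<'E'
from h import *
s=monitor.sense();print(s['tcp_pos'],s['wrist_force'])
m=imaging.camera_model("wrist"); p,d=imaging.read_camera("wrist")
cv2.imwrite("pics/w2.png",p[:,:,::-1])
E
```

```text
time_s: 2.95
tcp_pos: [0.5312, 0.1599, 0.1128]
tcp_rot: [0.744, -0.669, 0.001, -0.001]
wrist_force: [0.3, 0.1, 0.6]
opening: 0.0002
[0.53120256 0.15993034 0.11280703] [0.2957134  0.12629294 0.5535761 ]
```

View pics/w2.png

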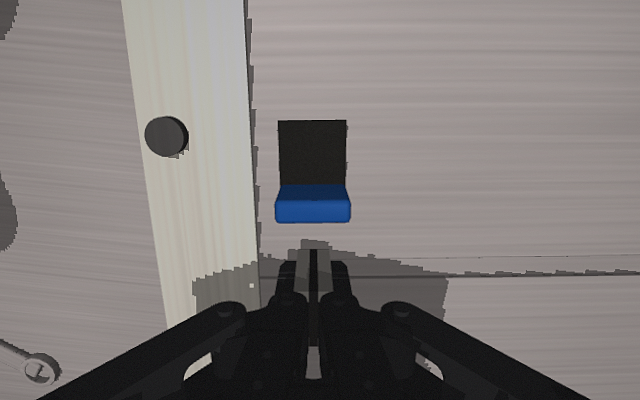

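The finger tips are centred on the left lug (col 313), short of its front face. I'll approach until contact.

```bash
python3 -m handwheel '[[0,-5,0,0],[0,-9,0,0],[0,-9,0,0],[0,-9,0,0]]'; python3 -m handwheel '[[0,-1.5,0,0],[0,-3,0,0],[0,-3,0,0]]'
```

```text
time_s: 3.5
tcp_pos: [0.5388, 0.1614, 0.1113]
tcp_rot: [0.744, -0.668, -0.0, 0.0]
wrist_force: [-0.6, -0.0, 0.0]
opening: 0.0003
time_s: 3.88
tcp_pos: [0.542, 0.1617, 0.1113]
tcp_rot: [0.744, -0.668, 0.0, -0.0]
wrist_force: [-0.0, -0.7, -1.0]
opening: -0.0001
```

```bash
python3 -m handwheel '[[0,-1.5,0,0],[0,-3,0,0],[0,-3,0,0]]';  python3 -m handwheel '[[0,-1.5,0,0],[0,-3,0,0],[0,-3,0,0]]'
```

```text
time_s: 4.25
tcp_pos: [0.5447, 0.162, 0.1112]
tcp_rot: [0.744, -0.668, -0.0, 0.0]
wrist_force: [-0.3, -0.2, -0.2]
opening: -0.0
time_s: 4.62
tcp_pos: [0.5477, 0.1624, 0.1111]
tcp_rot: [0.744, -0.668, -0.0, 0.0]
wrist_force: [-2.0, -0.1, -0.5]
opening: 0.0
```

```bash
python3 -m handwheel '[[0,-1.5,0,0],[0,-3,0,0],[0,-3,0,0]]';  python3 -m handwheel '[[0,-1,0,0],[0,-2,0,0],[0,-3,0,0],[0,-3,0,0]]'
```

```text
time_s: 5.0
tcp_pos: [0.551, 0.1626, 0.1112]
tcp_rot: [0.744, -0.668, 0.0, -0.0]
wrist_force: [-1.9, -0.3, -1.2]
opening: -0.0001
time_s: 5.5
tcp_pos: [0.5539, 0.1631, 0.1113]
tcp_rot: [0.744, -0.668, 0.0, -0.0]
wrist_force: [-2.2, 0.1, 0.2]
opening: -0.0001
```

```bash
python3 -m handwheel '[[0,10,0,0],[40,12,0,0],[95,12,0,0],[150,12,0,0],[205,12,0,0],[250,12,0,0],[269,10,0,0],[269,8,0,0],[269,8,0,0]]';  python3 -m handwheel '[[0,-2,0,0],[0,-4,0,0],[0,-4,0,0]]';python3 -m handwheel '[[0,-2,0,0],[0,-4,0,0],[0,-4,0,0]]'
```

```text
time_s: 6.62
tcp_pos: [0.5752, -0.1027, 0.1114]
tcp_rot: [0.745, -0.667, -0.0, -0.001]
wrist_force: [0.3, 0.5, 1.0]
opening: 0.0005
time_s: 7.0
tcp_pos: [0.5783, -0.1041, 0.111]
tcp_rot: [0.745, -0.668, -0.001, 0.0]
wrist_force: [-1.8, 0.3, -0.0]
opening: 0.0
time_s: 7.38
tcp_pos: [0.583, -0.1046, 0.1112]
tcp_rot: [0.744, -0.668, 0.0, -0.0]
wrist_force: [-2.3, -0.4, -1.0]
opening: -0.0002
```

```bash
python3 -m handwheel '[[0,-2,0,0],[0,-4,0,0],[0,-6,0,0],[0,-6,0,0]]';  python3 -m handwheel '[[0,10,0,0],[-40,12,0,0],[-95,12,0,0],[-150,12,0,0],[-205,12,0,0],[-250,12,0,0],[-269,10,0,0],[-269,10,0,0],[-269,10,0,0]]'
```

```text
time_s: 7.88
tcp_pos: [0.5891, -0.1038, 0.1114]
tcp_rot: [0.744, -0.668, 0.0, -0.0]
wrist_force: [-2.0, -0.7, -0.7]
opening: 0.0
time_s: 9.0
tcp_pos: [0.5503, 0.16, 0.1111]
tcp_rot: [0.743, -0.669, 0.0, 0.001]
wrist_force: [-0.0, 0.4, -0.1]
opening: -0.0001
```

```bash
python3 -m handwheel '[[0,-2,0,0],[0,-4,0,0],[0,-6,0,0],[0,-8,0,0],[0,-8,0,0]]'; python3 -m handwheel '[[0,-2,0,0],[0,-4,0,0],[0,-6,0,0],[0,-6,0,0]]'
```

```text
time_s: 9.62
tcp_pos: [0.5573, 0.1632, 0.111]
tcp_rot: [0.744, -0.668, -0.0, 0.001]
wrist_force: [-2.6, -1.5, 0.9]
opening: 0.0001
time_s: 10.12
tcp_pos: [0.5641, 0.1642, 0.1113]
tcp_rot: [0.744, -0.668, 0.0, -0.0]
wrist_force: [-1.6, 0.4, -0.6]
opening: -0.0003
```

```bash
python3 -m handwheel '[[0,-2,0,0],[0,-3,0,0],[0,-3,0,0]]';  python3 -m handwheel '[[0,10,0,0],[40,14,0,0],[95,14,0,0],[150,14,0,0],[205,14,0,0],[250,14,0,0],[268,12,0,0],[268,10,0,0],[268,9,0,0]]'
```

```text
time_s: 10.5
tcp_pos: [0.5668, 0.1646, 0.1113]
tcp_rot: [0.744, -0.668, -0.0, -0.0]
wrist_force: [-1.8, 0.9, -0.1]
opening: -0.0003
time_s: 11.62
tcp_pos: [0.587, -0.1003, 0.1115]
tcp_rot: [0.745, -0.667, -0.0, -0.001]
wrist_force: [0.6, -0.2, -0.6]
opening: -0.0001
```

```bash
python3 -m handwheel '[[0,-2,0,0],[0,-4,0,0],[0,-6,0,0],[0,-8,0,0],[0,-8,0,0]]'; python3 -m handwheel '[[0,-2,0,0],[0,-4,0,0],[0,-6,0,0],[0,-8,0,0],[0,-8,0,0]]'
```

```text
time_s: 12.25
tcp_pos: [0.5944, -0.1021, 0.111]
tcp_rot: [0.744, -0.668, -0.0, 0.0]
wrist_force: [-1.2, 0.6, 0.6]
opening: -0.0
time_s: 12.88
tcp_pos: [0.6029, -0.1013, 0.1114]
tcp_rot: [0.744, -0.668, 0.0, -0.0]
wrist_force: [-1.0, -0.8, -0.3]
opening: -0.0003
```

```bash
python3 -m handwheel '[[0,10,0,0],[-40,16,0,0],[-95,16,0,0],[-150,16,0,0],[-205,16,0,0],[-250,16,0,0],[-268,14,0,0],[-268,12,0,0],[-268,11,0,0]]'; python3 -m handwheel '[[0,-2,0,0],[0,-4,0,0],[0,-6,0,0],[0,-8,0,0],[0,-10,0,0],[0,-10,0,0]]'
```

```text
time_s: 14.0
tcp_pos: [0.5635, 0.1613, 0.1112]
tcp_rot: [0.743, -0.669, 0.001, 0.0]
wrist_force: [-0.4, -0.9, -0.5]
opening: -0.0003
time_s: 14.75
tcp_pos: [0.5725, 0.165, 0.111]
tcp_rot: [0.744, -0.668, -0.0, 0.0]
wrist_force: [-2.7, -0.6, -1.6]
opening: 0.0001
```

```bash
python3 -m handwheel '[[0,-2,0,0],[0,-4,0,0],[0,-6,0,0],[0,-8,0,0],[0,-8,0,0]]'
```

```text
time_s: 15.38
tcp_pos: [0.5809, 0.1661, 0.1114]
tcp_rot: [0.744, -0.668, 0.0, -0.0]
wrist_force: [-2.5, 0.2, 0.3]
opening: 0.0001
```

```bash
python3 -m handwheel '[[0,10,0,0],[40,16,0,0],[95,16,0,0],[150,16,0,0],[205,16,0,0],[250,16,0,0],[268,14,0,0],[268,12,0,0],[268,10,0,0]]'; python3 -m handwheel '[[0,-2,0,0],[0,-4,0,0],[0,-6,0,0],[0,-8,0,0],[0,-10,0,0],[0,-10,0,0]]'
```

```text
time_s: 16.5
tcp_pos: [0.5999, -0.0989, 0.1115]
tcp_rot: [0.745, -0.667, -0.0, -0.001]
wrist_force: [0.1, 0.2, -0.2]
opening: -0.0004
time_s: 17.25
tcp_pos: [0.6094, -0.1007, 0.1111]
tcp_rot: [0.744, -0.668, -0.0, 0.0]
wrist_force: [-1.5, 0.1, -0.2]
opening: 0.0001
```

```bash
python3 -m handwheel '[[0,-2,0,0],[0,-4,0,0],[0,-6,0,0],[0,-8,0,0],[0,-8,0,0]]'
```

```text
time_s: 17.88
tcp_pos: [0.6178, -0.0997, 0.1114]
tcp_rot: [0.744, -0.668, 0.0, -0.0]
wrist_force: [-0.6, -0.7, -1.1]
opening: -0.0
```

```bash
python3 -m handwheel '[[0,10,0,0],[-40,16,0,0],[-95,16,0,0],[-150,16,0,0],[-205,16,0,0],[-250,16,0,0],[-268,14,0,0],[-268,12,0,0],[-268,11,0,0]]'; python3 -m handwheel '[[0,-2,0,0],[0,-4,0,0],[0,-6,0,0],[0,-8,0,0],[0,-10,0,0],[0,-10,0,0]]'
```

```text
time_s: 19.0
tcp_pos: [0.5784, 0.1629, 0.1112]
tcp_rot: [0.743, -0.669, 0.001, 0.0]
wrist_force: [-1.0, 0.2, -0.2]
opening: -0.0003
time_s: 19.75
tcp_pos: [0.5875, 0.1667, 0.1111]
tcp_rot: [0.744, -0.668, -0.0, 0.0]
wrist_force: [-1.9, -0.2, -0.3]
opening: 0.0002
```

```bash
python3 -m handwheel '[[0,-2,0,0],[0,-4,0,0],[0,-6,0,0],[0,-8,0,0],[0,-8,0,0]]'
python3 - <<'E'
from h import *
p,d=imaging.read_camera("top")
cv2.imwrite("pics/t2.png",cv2.resize(p[95:260,205:385,::-1],None,fx=4,fy=3.6,interpolation=cv2.INTER_CUBIC))
E
```

```text
time_s: 20.38
tcp_pos: [0.5959, 0.1676, 0.1113]
tcp_rot: [0.744, -0.668, 0.0, -0.0]
wrist_force: [-0.8, 0.5, 0.8]
opening: -0.0004
```

View pics/t2.png

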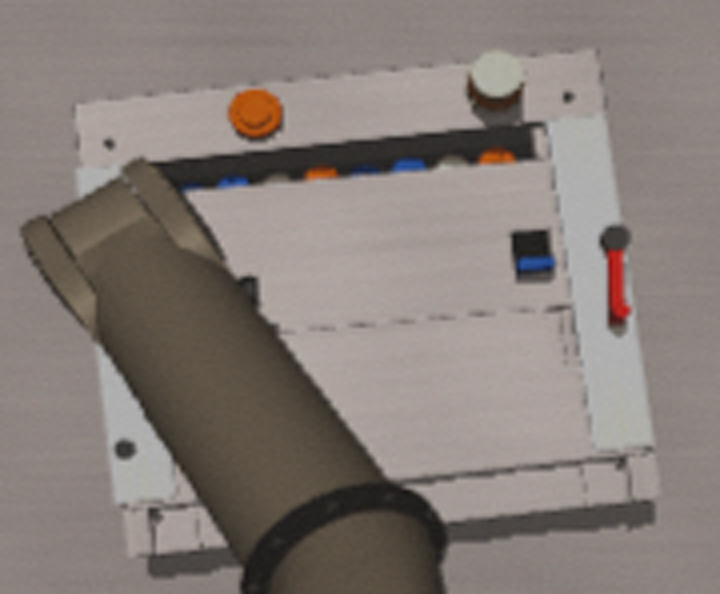

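The hatch is advancing squarely; the latch has not moved. I'll continue.

```bash
python3 -m handwheel '[[0,10,0,0],[40,16,0,0],[95,16,0,0],[150,16,0,0],[205,16,0,0],[250,16,0,0],[268,14,0,0],[268,12,0,0],[268,10,0,0]]'; python3 -m handwheel '[[0,-2,0,0],[0,-4,0,0],[0,-6,0,0],[0,-8,0,0],[0,-10,0,0],[0,-10,0,0]]'
```

```text
time_s: 21.55
tcp_pos: [0.6148, -0.0971, 0.1115]
tcp_rot: [0.745, -0.667, -0.0, -0.001]
wrist_force: [-1.3, 0.0, 0.4]
opening: -0.0001
time_s: 22.3
tcp_pos: [0.6243, -0.0991, 0.111]
tcp_rot: [0.744, -0.668, -0.0, 0.0]
wrist_force: [-2.0, -0.1, -1.0]
opening: 0.0
```

```bash
python3 -m handwheel '[[0,-2,0,0],[0,-4,0,0],[0,-6,0,0],[0,-8,0,0],[0,-8,0,0]]'
```

```text
time_s: 22.92
tcp_pos: [0.6328, -0.098, 0.1114]
tcp_rot: [0.744, -0.668, 0.0, -0.0]
wrist_force: [-0.2, -0.7, 0.0]
opening: -0.0001
```

```bash
python3 -m handwheel '[[0,10,0,0],[-40,16,0,0],[-95,16,0,0],[-150,16,0,0],[-205,16,0,0],[-250,16,0,0],[-268,14,0,0],[-268,12,0,0],[-268,11,0,0]]'; python3 -m handwheel '[[0,-2,0,0],[0,-4,0,0],[0,-6,0,0],[0,-8,0,0],[0,-10,0,0],[0,-10,0,0]]'
```

```text
time_s: 24.05
tcp_pos: [0.5934, 0.1644, 0.1112]
tcp_rot: [0.743, -0.669, 0.001, 0.0]
wrist_force: [0.2, -0.6, -0.9]
opening: -0.0001
time_s: 24.8
tcp_pos: [0.6024, 0.1683, 0.1111]
tcp_rot: [0.744, -0.668, -0.0, 0.0]
wrist_force: [-2.1, -0.2, -0.9]
opening: 0.0001
```

```bash
python3 -m handwheel '[[0,-2,0,0],[0,-4,0,0],[0,-6,0,0],[0,-8,0,0],[0,-8,0,0]]'
```

```text
time_s: 25.42
tcp_pos: [0.6108, 0.1692, 0.1113]
tcp_rot: [0.744, -0.668, 0.0, -0.0]
wrist_force: [-1.8, 0.3, -0.5]
opening: -0.0002
```

```bash
python3 -m handwheel '[[0,10,0,0],[40,16,0,0],[95,16,0,0],[150,16,0,0],[205,16,0,0],[250,16,0,0],[268,14,0,0],[268,12,0,0],[268,10,0,0]]'; python3 -m handwheel '[[0,-2,0,0],[0,-4,0,0],[0,-6,0,0],[0,-8,0,0],[0,-10,0,0],[0,-10,0,0]]'
```

```text
time_s: 26.55
tcp_pos: [0.6297, -0.0954, 0.1115]
tcp_rot: [0.745, -0.667, -0.0, -0.001]
wrist_force: [0.9, -0.2, 0.2]
opening: -0.0002
time_s: 27.3
tcp_pos: [0.6392, -0.0975, 0.111]
tcp_rot: [0.744, -0.668, -0.0, 0.0]
wrist_force: [-1.8, 0.1, -0.8]
opening: 0.0
```

```bash
python3 -m handwheel '[[0,-2,0,0],[0,-4,0,0],[0,-6,0,0],[0,-6,0,0]]'
```

```text
time_s: 27.8
tcp_pos: [0.6457, -0.0967, 0.1114]
tcp_rot: [0.744, -0.668, 0.0, -0.0]
wrist_force: [-1.5, -0.5, 0.5]
opening: 0.0001
```

```bash
python3 -m handwheel '[[0,10,0,0],[-40,16,0,0],[-95,16,0,0],[-150,16,0,0],[-205,16,0,0],[-250,16,0,0],[-268,14,0,0],[-268,12,0,0],[-268,9,0,0]]'; python3 -m handwheel '[[0,-2,0,0],[0,-4,0,0],[0,-6,0,0],[0,-8,0,0],[0,-10,0,0],[0,-10,0,0]]'
```

```text
time_s: 28.92
tcp_pos: [0.6083, 0.166, 0.1112]
tcp_rot: [0.743, -0.669, 0.001, 0.001]
wrist_force: [0.5, -0.3, -0.4]
opening: -0.0004
time_s: 29.68
tcp_pos: [0.6173, 0.1699, 0.1111]
tcp_rot: [0.744, -0.668, -0.0, 0.0]
wrist_force: [-2.1, 0.2, -0.8]
opening: 0.0002
```

```bash
python3 -m handwheel '[[0,-1.5,0,0],[0,-3,0,0],[0,-3,0,0]]';python3 -m handwheel '[[0,-1,0,0],[0,-2,0,0],[0,-2,0,0]]'
```

```text
time_s: 30.05
tcp_pos: [0.6206, 0.1703, 0.1113]
tcp_rot: [0.744, -0.668, 0.0, -0.0]
wrist_force: [-2.2, 0.7, -0.3]
opening: -0.0001
time_s: 30.42
tcp_pos: [0.6222, 0.1705, 0.1113]
tcp_rot: [0.744, -0.668, -0.0, 0.0]
wrist_force: [-2.7, -0.4, 0.1]
opening: -0.0
```

```bash
python3 -m handwheel '[[0,10,0,0],[40,14,0,0],[95,14,0,0],[150,14,0,0],[205,14,0,0],[250,14,0,0],[268,12,0,0],[268,10,0,0],[268,9,0,0]]'; python3 -m handwheel '[[0,-2,0,0],[0,-4,0,0],[0,-6,0,0],[0,-8,0,0],[0,-8,0,0]]'
```

```text
time_s: 31.55
tcp_pos: [0.6427, -0.094, 0.1115]
tcp_rot: [0.745, -0.667, -0.0, -0.001]
wrist_force: [-0.6, 1.4, 0.2]
opening: -0.0001
time_s: 32.17
tcp_pos: [0.6499, -0.0961, 0.111]
tcp_rot: [0.744, -0.668, -0.0, 0.0]
wrist_force: [-2.9, -0.5, -0.0]
opening: 0.0003
```

```bash
python3 -m handwheel '[[0,-1,0,0],[0,-2,0,0],[0,-2,0,0]]'; python3 -m handwheel '[[0,-1,0,0],[0,-2,0,0],[0,-2,0,0]]'
```

```text
time_s: 32.55
tcp_pos: [0.6523, -0.0962, 0.1112]
tcp_rot: [0.744, -0.668, 0.0, 0.0]
wrist_force: [-2.4, -0.0, -1.7]
opening: 0.0002
time_s: 32.92
tcp_pos: [0.6532, -0.096, 0.1112]
tcp_rot: [0.744, -0.668, -0.001, 0.001]
wrist_force: [-6.0, -1.4, 2.3]
opening: 0.0001
```

```bash
python3 -m handwheel '[[0,-0.6,0,0],[0,-1,0,0],[0,-1,0,0]]'; python3 -c "
from h import *
s=monitor.sense();print(s['tcp_pos'],s['wrist_force'])
p,d=imaging.read_camera('top')
cv2.imwrite('pics/t3.png',cv2.resize(p[95:260,205:385,::-1],None,fx=4,fy=3.6,interpolation=cv2.INTER_CUBIC))"
```

```text
time_s: 33.3
tcp_pos: [0.6535, -0.096, 0.111]
tcp_rot: [0.744, -0.668, -0.001, 0.002]
wrist_force: [-7.4, -1.3, 3.2]
opening: 0.0
[ 0.65352057 -0.09604875  0.11104571] [-7.40848853 -1.31661333  3.18037898]
```

View pics/t3.png

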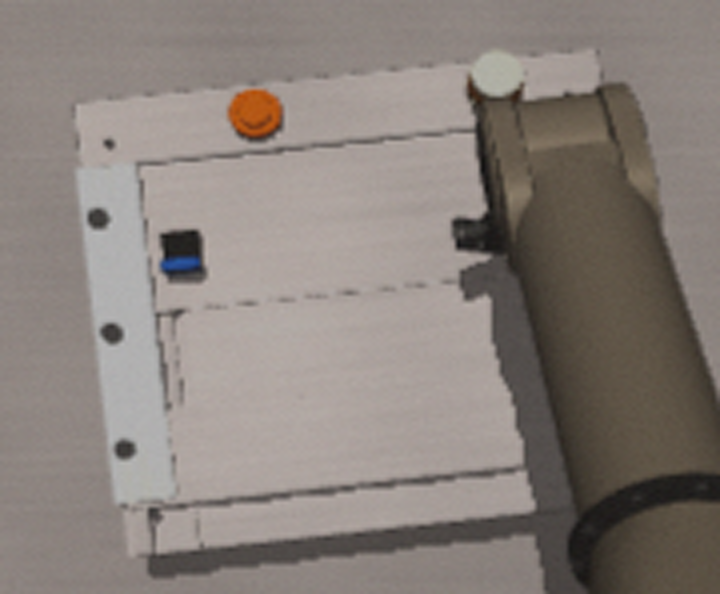

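The hatch has reached the stop on the right and is nearly there at left (lug at (181,265)). I'll finish the left end.

```bash
python3 -m handwheel '[[0,10,0,0],[-40,14,0,0],[-95,14,0,0],[-150,14,0,0],[-205,14,0,0],[-250,14,0,0],[-268,12,0,0],[-268,9,0,0],[-268,7,0,0]]'; python3 -m handwheel '[[0,-2,0,0],[0,-4,0,0],[0,-4,0,0]]'; python3 -m handwheel '[[0,-1,0,0],[0,-2,0,0],[0,-2,0,0]]'
```

```text
time_s: 34.48
tcp_pos: [0.6205, 0.1673, 0.1112]
tcp_rot: [0.743, -0.669, 0.001, 0.0]
wrist_force: [-0.3, -0.1, 0.9]
opening: -0.0002
time_s: 34.85
tcp_pos: [0.6228, 0.1694, 0.1108]
tcp_rot: [0.744, -0.668, -0.0, 0.001]
wrist_force: [-3.1, -1.6, 0.5]
opening: -0.0001
time_s: 35.22
tcp_pos: [0.6235, 0.17, 0.1107]
tcp_rot: [0.744, -0.668, -0.001, 0.002]
wrist_force: [-7.6, -3.2, 2.5]
opening: 0.0
```

```bash
python3 -m handwheel '[[0,12,0,0],[0,15,-30,0],[20,15,-80,0],[70,15,-120,0],[120,5,-120,0],[135,0,-120,0],[135,0,-120,0],[135,0,-120,0]]'
python3 - <<'E'
from h import *
import pickle
m=imaging.camera_model("wrist"); p,d=imaging.read_camera("wrist")
cv2.imwrite("pics/w3.png",p[:,:,::-1]);np.save("pics/w3.npy",p);pickle.dump(m,open("pics/w3m.pkl","wb"))
s=monitor.sense();print(s['tcp_pos'])
E
```

```text
time_s: 36.22
tcp_pos: [0.6394, 0.0391, 0.2311]
tcp_rot: [0.745, -0.667, -0.001, -0.0]
wrist_force: [0.1, 0.9, -0.5]
opening: -0.0
[0.63942508 0.03922853 0.23112442]
```

View pics/w3.png

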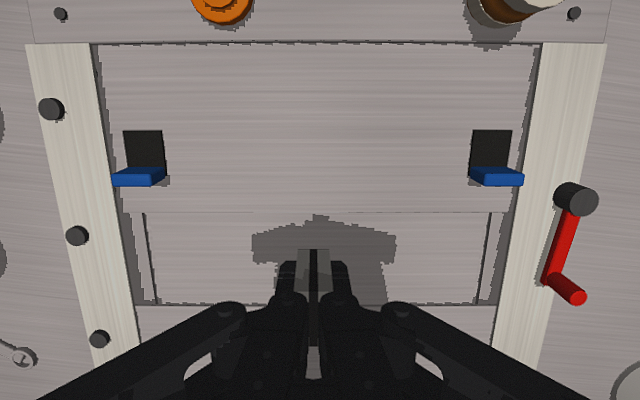

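The hatch's rear edge meets the shelf all along row 43. The lug tops are at (132,180) and (503,180), and the latch post top is at (578,297). I'll check the distances.

Run:
```python
from h import *
import pickle; m=pickle.load(open("pics/w3m.pkl","rb")); p=np.load("pics/w3.npy")
f=lambda u,v,z: plane(m,[[u,v]],z)[0]
h=cv2.cvtColor(p,cv2.COLOR_RGB2HSV)
k=((h[...,0]>100)&(h[...,0]<125)&(h[...,1]>150)&(h[...,2]>130)).astype(np.uint8)
n,l,st,c=cv2.connectedComponentsWithStats(k)
pts={}
for i in range(1,n):
    if st[i,4]>150 and st[i,1]<250: print(c[i],st[i]); pts['L' if c[i][0]<300 else 'R']=f(*c[i],.124)
a,b=f(100,43.5,.099),f(540,41,.099); e=(a-b)/np.linalg.norm(a-b); nrm=np.array([e[1],-e[0]]); 
print("shelf yaw",np.degrees(np.arctan2(e[1],e[0]))-90)
for q in pts: print(q,pts[q],"dist to shelf",np.dot(a[:2]-pts[q][:2],nrm))
po=f(578,297,.149);print("post",po)
for z in(.125,.13): print("pivothead",f(582.5,199.5,z))
print("post base", f(554,282,.119))
d=pts['L']-pts['R'];print(np.degrees(np.arctan2(d[1],d[0]))-90)
```

```text
[130.41504854 179.01941748] [112 174  38  12 412]
[504.0939759  178.98554217] [485 174  39  11 415]
shelf yaw 6.659028167311703
L [0.63866798 0.17179904 0.124     ] dist to shelf 0.09396859525401209
R [ 0.66839901 -0.09579493  0.124     ] dist to shelf 0.09546846768270531
post [ 0.59288217 -0.15999742  0.149     ]
pivothead [ 0.66006781 -0.15801311  0.125     ]
pivothead [ 0.66113993 -0.15387979  0.13      ]
post base [ 0.58837    -0.16284181  0.119     ]
6.339845906541726
```

Both lugs measure 94.0 and 95.5 mm from the shelf face (95 expected), so the hatch is home. Now the latch: I'll come down outside its post, with the tip at z ≈ 0.128.

```bash
python3 -m handwheel '[[50,15,0,0],[105,35,0,0],[160,55,0,0],[215,65,0,0],[245,69,20,0],[245,69,60,0],[245,69,95,0],[245,69,103,0],[245,69,103,0],[245,69,103,0]]'
python3 - <<'E'
from h import *
m=imaging.camera_model("wrist"); p,d=imaging.read_camera("wrist")
cv2.imwrite("pics/w4.png",p[:,:,::-1])
s=monitor.sense();print(s['tcp_pos'])
E
```

```text
time_s: 37.52
tcp_pos: [0.599, -0.2142, 0.1301]
tcp_rot: [0.744, -0.668, 0.001, -0.001]
wrist_force: [-0.1, -0.4, 0.3]
opening: 0.0002
[ 0.59897044 -0.21443442  0.13007842]
```

View pics/w4.png

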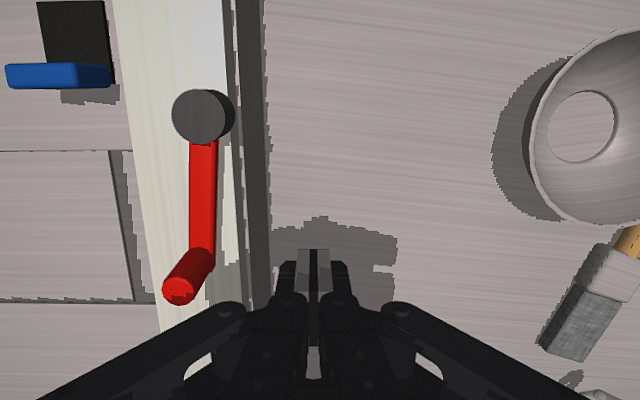

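```bash
python3 -m handwheel '[[-12,1,0,0],[-24,2,0,0],[-30,2,0,0],[-34,2,0,0],[-38,2,0,0],[-38,2,0,0]]'; python3 -m handwheel '[[-3,0,0,0],[-6,0,0,0],[-9,0,0,0],[-13,0.5,0,0],[-13,0.5,0,0]]'
```

```text
time_s: 38.33
tcp_pos: [0.5918, -0.1769, 0.1284]
tcp_rot: [0.744, -0.668, 0.0, -0.0]
wrist_force: [0.3, 0.0, -0.1]
opening: -0.0002
time_s: 38.95
tcp_pos: [0.5895, -0.1633, 0.1282]
tcp_rot: [0.744, -0.668, -0.0, 0.0]
wrist_force: [0.4, -0.2, -0.3]
opening: -0.0002
```

```bash
python3 -m handwheel '[[-3,-0.5,0,0],[-6,-1,0,0],[-9,-1.5,0,0],[-13,-2,0,0],[-13,-2,0,0]]'
python3 - <<'E'
from h import *
m=imaging.camera_model("wrist"); p,d=imaging.read_camera("wrist")
cv2.imwrite("pics/w5.png",p[:,:,::-1])
s=monitor.sense();print(s['tcp_pos'])
E
```

```text
time_s: 39.58
tcp_pos: [0.59, -0.15, 0.1282]
tcp_rot: [0.744, -0.668, -0.0, 0.0]
wrist_force: [-0.1, -0.9, 0.2]
opening: -0.0003
[ 0.59008623 -0.15014168  0.12816195]
```

View pics/w5.png

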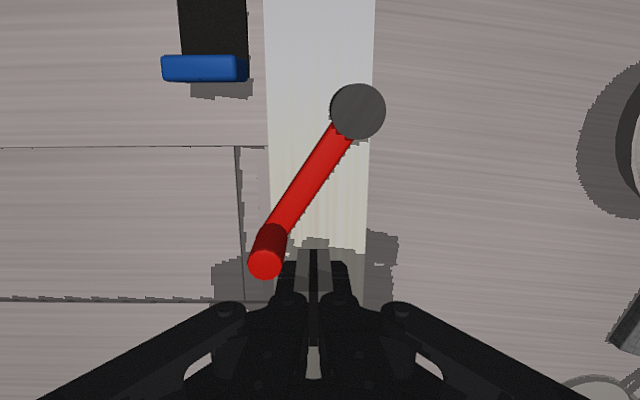

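The latch is now at about 0.6 rad, with the post resting against the left side of the tip. I'll follow the arc.

```bash
python3 -m handwheel '[[-4,-2,0,0],[-8,-4,0,0],[-12.5,-6,0,0],[-16,-8.5,0,0],[-20,-11,0,0],[-24,-13.5,0,0],[-29,-18,0,0],[-34,-23,0,0],[-34,-23,0,0]]';python3 -m handwheel '[[-2,-2.5,0,0],[-4,-5.5,0,0],[-6,-8,0,0],[-8,-11,0,0],[-8,-11,0,0]]'
python3 - <<'E'
from h import *
m=imaging.camera_model("wrist"); p,d=imaging.read_camera("wrist")
cv2.imwrite("pics/w6.png",p[:,:,::-1])
s=monitor.sense();print(s['tcp_pos'])
E
```

```text
time_s: 40.75
tcp_pos: [0.6101, -0.113, 0.1284]
tcp_rot: [0.745, -0.667, -0.0, -0.001]
wrist_force: [0.3, 0.7, 0.1]
opening: -0.0006
time_s: 41.38
tcp_pos: [0.62, -0.1048, 0.1282]
tcp_rot: [0.744, -0.668, -0.0, -0.0]
wrist_force: [-0.7, 0.3, -0.2]
opening: -0.0004
[ 0.61998128 -0.10480135  0.12831475]
```

View pics/w6.png

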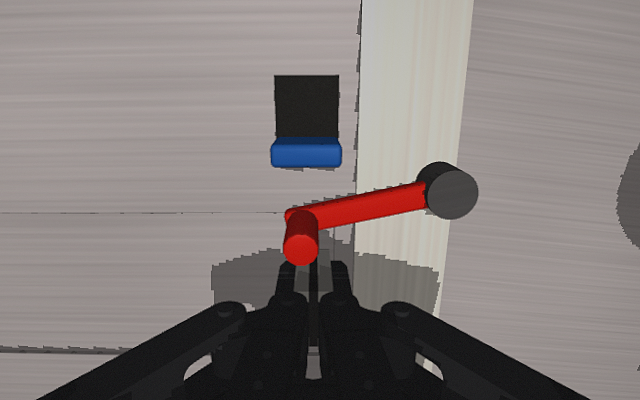

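Latch is at about 1.35 rad with the post ahead of the tip. I'll finish in small steps, watching the force.

```bash
python3 -m handwheel '[[-1,-2.5,0,0],[-2.5,-5,0,0],[-4,-8,0,0],[-4.5,-10,0,0],[-4.5,-10,0,0]]';python3 -m handwheel '[[-0.5,-1.5,0,0],[-1,-3,0,0],[-1,-3,0,0]]'; python3 -m handwheel '[[0,-1,0,0],[0,-2,0,0],[0,-2,0,0]]'
```

```text
time_s: 42.05
tcp_pos: [0.6295, -0.0997, 0.1283]
tcp_rot: [0.744, -0.668, 0.0, -0.0]
wrist_force: [-0.6, -0.5, 0.1]
opening: 0.0001
time_s: 42.42
tcp_pos: [0.6321, -0.0986, 0.1283]
tcp_rot: [0.744, -0.668, 0.0, -0.0]
wrist_force: [-1.0, -1.0, -0.1]
opening: -0.0
time_s: 42.8
tcp_pos: [0.6334, -0.0983, 0.1282]
tcp_rot: [0.744, -0.668, -0.001, 0.0]
wrist_force: [-4.7, -0.2, 2.5]
opening: -0.0001
```

```bash
python3 -m handwheel '[[0,-0.5,0,0],[0,-1,0,0],[0,-1,0,0]]';  python3 - <<'E'
from h import *
import pickle
m=imaging.camera_model("wrist"); p,d=imaging.read_camera("wrist")
cv2.imwrite("pics/w7.png",p[:,:,::-1])
E
```

```text
time_s: 43.18
tcp_pos: [0.6334, -0.0983, 0.1282]
tcp_rot: [0.744, -0.668, -0.001, 0.001]
wrist_force: [-7.9, 0.8, 4.2]
opening: 0.0
```

View pics/w7.png

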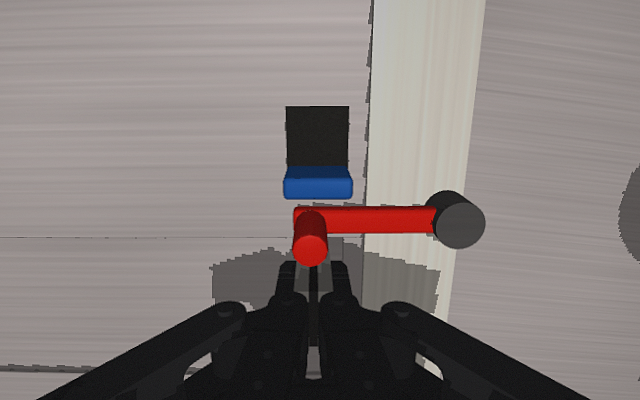

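The latch arm lies parallel to the lug with a small gap, and it is hard on its stop (no motion at 8 N). I'll back off and check.

```bash
python3 -m handwheel '[[0,6,0,0],[0,20,0,0],[0,25,-15,0],[0,25,-60,0],[0,25,-110,0],[-40,25,-110,0],[-60,25,-110,0],[-60,25,-110,0],[-60,25,-110,0]]';  python3 - <<'E'
from h import *
m=imaging.camera_model("wrist"); p,d=imaging.read_camera("wrist")
cv2.imwrite("pics/w8.png",p[:,:,::-1]); np.save("pics/w8.npy",p); import pickle;pickle.dump(m,open("pics/w8m.pkl","wb"))
h=cv2.cvtColor(p,cv2.COLOR_RGB2HSV)
k=((h[...,0]>100)&(h[...,0]<125)&(h[...,1]>150)&(h[...,2]>130)).astype(np.uint8)
n,l,st,c=cv2.connectedComponentsWithStats(k)
for i in range(1,n):
    if st[i,4]>150: print(c[i].round(1),st[i],plane(m,[c[i]],.124)[0].round(4))
k=(((h[...,0]<5)|(h[...,0]>175))&(h[...,1]>150)&(h[...,2]>170)).astype(np.uint8)
n,l,st,c=cv2.connectedComponentsWithStats(k)
for i in range(1,n):
    if st[i,4]>60: print("red",c[i].round(1),st[i])
p,d=imaging.read_camera('top')
cv2.imwrite('pics/t9.png',p[:,:,::-1])
E
```

```text
time_s: 44.35
tcp_pos: [0.6034, -0.0429, 0.2377]
tcp_rot: [0.744, -0.668, -0.0, 0.001]
wrist_force: [0.3, -0.5, -0.0]
opening: 0.0002
[398.6 113.5] [379 108  41  12 459] [ 0.6683 -0.0958  0.124 ]
[ 18.9 117.1] [  0 112  37  11 373] [0.6385 0.1713 0.124 ]
red [427.7 138.5] [ 392  130   77   23 1038]
```

View pics/w8.png

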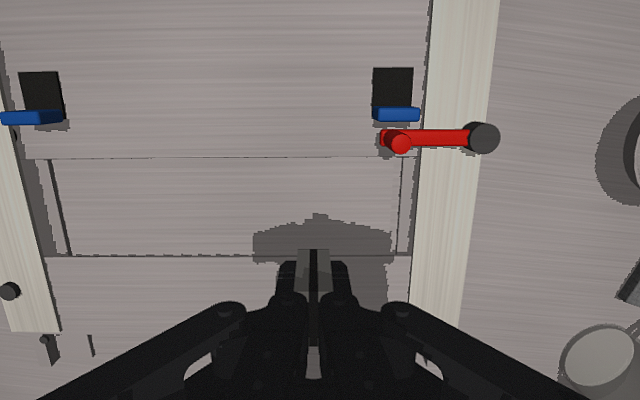

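View pics/t9.png

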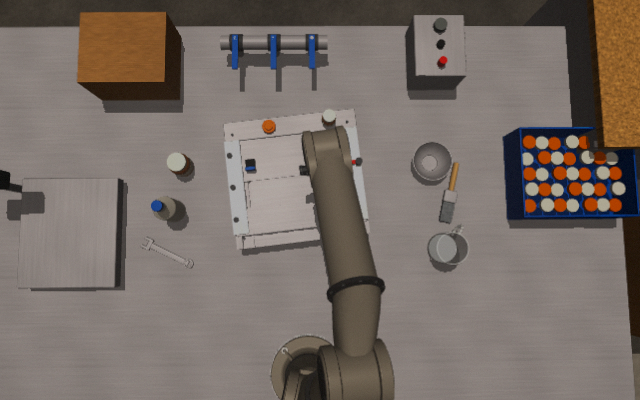

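The latch bars the right lug: its arm is level at row 138 and the lug is at (399,113). The other items stand where they were. I'll do a numeric check of the angle and hand in.

Run:
```python
from h import *
import pickle; m=pickle.load(open("pics/w8m.pkl","rb"))
a=plane(m,[[415,138]],.119)[0];b=plane(m,[[466,138]],.119)[0];po=plane(m,[[400,143.5]],.149)[0]
d=a-b; ang=np.degrees(np.arctan2(d[1],d[0])); print("arm dir",ang,"latch",np.radians(186.3-ang))
d=po-np.array([.6585,-.1603,.149]); ang=np.degrees(np.arctan2(d[1],d[0])); print("post",po,np.linalg.norm(d),"latch",np.radians(186.3-ang))
s=monitor.sense(); print(s['wrist_force'],s['time_s'],np.abs(s['joint_velocities']).max())
print(r.job_done())
```

```text
arm dir 96.29806558530899 latch 1.570830088700354
post [ 0.65070349 -0.09401286  0.149     ] 0.06674407101130779 latch 1.5636726970015802
[-0.13784087 -0.1275055  -0.12198941] 44.45 0.003709180593878535
the job is handed in; nothing more can be done
None
```

I slid the hatch fully home and swung the red latch across in front of the right lug, then handed the job in at 44.5 s. No verdict came back.

- **Hatch:** I pushed the two lugs in turn, keeping each end no more than about 8 mm ahead of the other. The wrist read under 4 N while the hatch moved and about 8 N as each end met the stop. It never jammed.
- **Hatch position:** The wrist camera put the lugs 94.0 mm (left) and 95.5 mm (right) from the shelf face, against 95 mm when shut. Both lugs measured the same place, within 1 mm, after the latch was turned.
- **Latch:** I pushed the post round its arc until it stopped moving at about 8 N. The camera gave 1.57 rad from the arm and 1.56 rad from the post.
- **Everything else:** The last top view shows the other things where they stood, judged by eye. The arm covered part of the bin, and I did not measure their positions.
- **Robot at hand-in:** It stood clear above the bin, with the wrist force near zero.

My only measurements that disagreed were of the bin's direction: different edges gave 5.9° to 6.9°, and two guide edges that I picked badly gave 3.6° and 7.2°. I worked with about 6.3°, and the final lug distances agree with it.

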